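# Stroke test of the press's curved trip bar

## Robot

A 7-joint arm with a two-finger parallel gripper is mounted at the origin on a cart in front of the work surface, level with it; the furniture and walls round the work are solid. World frame = base frame: x ahead of the robot, y to its left, z up, the work surface at z = 0. Lengths are in m, angles in rad, forces in N, time in s.
With the tool pointing down it reaches from about 0.4 to 0.85 m from the base axis. Payload 4.5 kg.
Tool frame: the origin (TCP) lies between the finger pads; the fingertips stand 19 mm ahead of it and the grasp point (between the pads) is the TCP; y points along the fingers, x is the direction in which the jaws open and shut, and the axes are right-handed (so a half turn about y gives the same grasp; the last joint's range is limited). The gripper opens to 85 mm and grips with 20 to 120 N. Pads are 22 mm wide; open, the fingers measure 114 mm over their backs; the gripper's body (76 mm by 85 mm) begins 54 mm behind the grasp point. The pads swing forward as they close: fully open they stand 13 mm farther back than shut.
Start: joints at [-1.158, 0.689, -0.195, 1.565, 0.157, 0.902, -0.215], TCP at [0.231, 0.581, 0.25] pointing down, gripper open.
Joint ranges: [-3.01, 3.01], [-0.46, 2.08], [-1.47, 1.51], [0.13, 2.56], [-1, 4.14], [0.04, 2.09], [-2.66, 2.66]. Speed limits (rad/s): [2.57, 2.57, 3.14, 3.14, 3.14, 3.14, 3.14].

## Interface

Orientations are given as a unit quaternion [x, y, z, w].
In Python, from workcell import status, read_camera, get_calibration, robot, look_for, landmark_of gives the robot as it stands.
- The arm moves only by the tool step_arm, never from a script. Its argument "increments" is one flat list of numbers, 7 for each row, row after row: the turn, a rotation vector about the world's x, y, z in degrees, then the shift along the world's x, y, z in mm, then the opening in per cent of the stroke, from 0 (shut) to 100 (fully open). A call has 1 to 8 rows; each row shifts and turns the commanded pose from where the row before left it; what a row does not reach is not made up. A row lasts 1/12 s, in which the tool goes at most 41.7 mm and 7.16 degrees, less where a joint would pass 70% of its speed; a pose out of reach is approached as far as the arm can. A call with a gripper value outside its range is refused whole. The fingers move at their own pace and stop on an object; "force" is the grip in N (left out, the last holds). Time passes only in rows, so rows that do not move let the fingers close. It gives the time, the measured TCP pose, the force and the opening at its end, in the units of the state.
- status.observe(): the state, without advancing time (a new reading comes with each control period).
- read_camera(name): name is "side" or "top"; returns (picture, depth): 420x560x3 uint8, red, green, blue; 420x560 float32, m along the optical axis (not along the pixel's ray), 0 where there is no reading.
- get_calibration(name): a dict with "intrinsics" (3x3 intrinsics, pixels), "cam_to_world" (4x4, takes a point from camera to world coordinates). Camera axes: x right, y down, z forward; pixel columns grow to the right and rows downward; lengths in m; the calibration is good to about 2 mm. A picture is of the moment at which its call begins. get_calibration takes no time and is no camera call.
- robot.finish_job(): hands the job in, once; it reports no verdict.
Trained networks look in the newest picture that a camera, given by its name, has taken for a name from the list of things; names that differ only in an ending like _2 or _b are one class to them, and where a whole thing is asked for, a point or a joint stands for the part that bears it (a point fixed in the world has none). Each returns a list of dicts, best first, with "p" (0 to 1); they miss things now and then, are a little off and sometimes report something else, mostly with a low value. They report only what shows in the picture. A call takes as long as a camera call. They do not tell look-alikes from the thing itself.
- look_for(thing, camera): "rect" ([left, top, right, bottom] in pixels, round what is visible of it).
- landmark_of(thing, camera): "xy" ([column, row] in pixels: a listed point, or the origin of a listed thing).
The state is a dict: "time_s": time; "joint_positions": joint angles; "dq": joint speeds; "tau": joint torques, N m; "ee_pos": TCP position; "tool_rot": TCP orientation; "wrist_force": force on the tool from outside, world axes, zero at the start; "torque": the same for the moment, N m; "opening": finger opening in m.
Only numpy, scipy, OpenCV 4.12 (cv2) and the standard library are available. Lean on these libraries where they do the work, as an engineer would, in place of code of your own. Each camera call takes 0.05 s, during which the arm holds its last target. There are 200 camera calls.

## Task

Test the curved sprung trip bar in front of the press: with the fingertips together, press it lightly down from above at the end beside the round junction box, then stroke along its top in one sweep right to the other end, beside the low foot, and lift off there. Keep the bar pressed down a little the whole way, never letting it spring up on the way and never bottoming it. Pinch and lift nothing, and leave the parts lying round it where they are.

Things in the scene. Friction and masses are not known exactly. Their poses are not given: they have to be found in the camera images.
- trip_base: Fixed aluminium channel, an arc in plan, that carries the bar: flange 56 mm wide, walls 26 mm high, 39 mm over their outsides. Origin on the table under the arc's middle; z up; y along the tangent there (+y: left end, seen from the robot); -x points to the centre of curvature, on the robot's side, 250 mm from the origin; the bar's centre line has that radius and spans 0.61 rad either side (305 mm long)
- bar_left_35 (a point): point on the centre line of the bar's top face, 35 mm along the arc from its middle towards the left (+y) end
- bar_left_70 (a point): point on the centre line of the bar's top face, 70 mm along the arc from its middle towards the left (+y) end
- bar_right_35 (a point): point on the centre line of the bar's top face, 35 mm along the arc from its middle towards the right (-y) end
- bar_right_70 (a point): point on the centre line of the bar's top face, 70 mm along the arc from its middle towards the right (-y) end
- bar_mid (a point): middle of the bar's top face, on its centre line (moves down with the bar)
- bar_left_end (a point): left (+y) end of the bar's top face, on its centre line
- bar_right_end (a point): right (-y) end of the bar's top face, on its centre line
- trip_bar (a joint): how far the black sprung trip bar is pressed down, in m: 0 up, 0.012 bottomed. The bar is 22 mm wide, flat and level on top, 42 mm above the table when up, and stands 16 mm above the channel walls. It stays level wherever along its length it is pressed. It starts to move at about 1.2 N and takes about 0.6 N more for each mm (about 5 N at half travel, 8.4 N at the bottom); it springs back when let go
- junction_box: round grey junction box, 44 mm across and 30 mm high, fixed on the table 30 mm beyond one end of the bar (either end, it varies); a 14 mm gland looks out of its side, 35 mm from the axis at most. It marks the end where the stroke starts. Origin on the table under its centre
- end_foot: low round aluminium foot, 26 mm across and 14 mm high, fixed 30 mm beyond the other end of the bar, where the stroke finishes. Origin on the table under its centre
- clip_1: black moulded clip, 46x67x28 mm, loose, near the trip bar, not to be disturbed. Origin at its underside
- clip_2: black moulded clip, 47x74x31 mm, loose, near the trip bar, not to be disturbed. Origin at its underside
- gauge_block: steel gauge block with slots, 22x56x12 mm, loose, near the trip bar, not to be disturbed. Origin at its underside
- bolt_1: steel bolt standing on its head, 13x15x36 mm, loose, near the trip bar, not to be disturbed. Origin at its underside
- spare_punch: dark round punch standing on end, 16 mm across, 53 mm tall, loose, near the trip bar, not to be disturbed. Origin at its underside
There are look-alikes about, which are no part of the job. Leave any pink look-alike of the junction_box alone.

How it is judged:
On the way, in this order (a step that is already met when the one before it is completed fails the run):
1. the fingertips hold the bar down at the end beside the junction box (value of joint trip_bar above 0.0015 m and contact force between the fingers and trip_bar above 0.2 N and horizontal distance between the grasp point and junction_box below 0.08 m), for 0.1 s.
2. the stroke passes the middle of the bar with the bar pressed (value of joint trip_bar above 0.0015 m and contact force between the fingers and trip_bar above 0.2 N and horizontal distance between the grasp point and bar_mid below 0.03 m), for 0.05 s.
3. the stroke reaches the end beside the low foot with the bar still pressed (value of joint trip_bar above 0.0015 m and contact force between the fingers and trip_bar above 0.2 N and horizontal distance between the grasp point and end_foot below 0.08 m), for 0.1 s.
At the end, for the whole second after the job is handed in: after the stroke (bar at least 1.5 mm down at the last 50 mm of the box end, at the middle and at the last 50 mm of the foot end, in that order) the bar is let go and up within 1 mm, and the loose parts lie within 15 mm of where they stood (value of joint trip_bar below 0.001 m and distance of each of clip_1, clip_2, gauge_block, bolt_1, spare_punch from where it was at the start of the episode below 0.015 m); the robot touches nothing.
It fails at once if the bar is less than 1 mm down while the fingertips are close above its middle part (98 mm either side of its middle) ((horizontal distance between the grasp point and bar_left_70 below 0.028 m or horizontal distance between the grasp point and bar_left_35 below 0.028 m or horizontal distance between the grasp point and bar_mid below 0.028 m or horizontal distance between the grasp point and bar_right_35 below 0.028 m or horizontal distance between the grasp point and bar_right_70 below 0.028 m) and z of the grasp point in the frame of trip_base below 0.085 m and value of joint trip_bar below 0.001 m).
It fails at once if the bar is bottomed (more than 11 mm down) (value of joint trip_bar above 0.011 m).
It fails at once if the bar is taken between the fingers instead of touched with their tips ((horizontal distance between the grasp point and bar_left_70 below 0.028 m or horizontal distance between the grasp point and bar_left_35 below 0.028 m or horizontal distance between the grasp point and bar_mid below 0.028 m or horizontal distance between the grasp point and bar_right_35 below 0.028 m or horizontal distance between the grasp point and bar_right_70 below 0.028 m or horizontal distance between the grasp point and bar_left_end below 0.028 m or horizontal distance between the grasp point and bar_right_end below 0.028 m) and z of the grasp point in the frame of bar_mid below 0.008 m).
It fails at once if a loose part is moved more than 15 mm or picked up (distance of any of clip_1, clip_2, gauge_block, bolt_1, spare_punch from where it was at the start of the episode above 0.015 m).
It also fails if it takes over 48 s, if anything falls off the work surface, if the arm or the gripper's body presses on something with over 40 N, if the wrist force passes 120 N, or if a joint passes its speed limit or range.

## Working session

There is one attempt and no reset: what is moved stays moved. The work goes in short steps, Python scripts to look and compute and a tool call to move; the robot and the scene stay as the last step left them, time stands still between calls to the robot, and variables do not carry over. Pictures are saved under pics/ and viewed, about 8 in all and at most 12, crops included, and the job is handed in when it is done.

Besides the shell and the picture viewer there is one more tool, called as name(argument=value, ...) on one line, values as JSON. step_arm: Moves the arm, as the interface text tells. Its arguments: {"type":"object","properties":{"increments":{"type":"array"},"force":{"type":"number"}},"required":["increments"]}

```bash
mkdir -p pics
cat > h.py <<'E'
import numpy as np,cv2
from workcell import status, read_camera, get_calibration, robot, look_for, landmark_of
def ray(cam,uv):
    c=get_calibration(cam);K=np.array(c["intrinsics"]);T=np.array(c["cam_to_world"])
    d=T[:3,:3]@np.linalg.solve(K,[uv[0],uv[1],1.0]);return T[:3,3],d
def atz(cam,uv,z):
    o,d=ray(cam,uv);return o+d*(z-o[2])/d[2]
def cloud(cam,D):
    c=get_calibration(cam);K=np.array(c["intrinsics"]);T=np.array(c["cam_to_world"])
    v,u=np.mgrid[:D.shape[0],:D.shape[1]]
    p=np.stack([(u-K[0,2])/K[0,0]*D,(v-K[1,2])/K[1,1]*D,D],-1)
    return p@T[:3,:3].T+T[:3,3]
E
cat > a.py <<'E'
from h import *
Z=dict(trip_base=0,bar_mid=.042,bar_left_end=.042,bar_right_end=.042,bar_left_70=.042,bar_right_70=.042,bar_left_35=.042,bar_right_35=.042,junction_box=0,end_foot=0,clip_1=0,gauge_block=0,bolt_1=0,spare_punch=0)
for cam in("top","side"):
    im,D=read_camera(cam);cv2.imwrite(f"pics/{cam}0.png",im[:,:,::-1]);np.savez(f"{cam}0.npz",im=im,D=D)
    print(cam,np.array(get_calibration(cam)["cam_to_world"])[:3,3].round(3))
    for n,z in Z.items():
        r=landmark_of(n,cam)
        print(n,[(round(x["p"],2),np.round(x["xy"]).tolist(),atz(cam,x["xy"],z)[:2].round(3).tolist()) for x in r[:3]])
s=status.observe();print({k:np.round(v,3).tolist() for k,v in s.items()})
E
python3 a.py
```

```text
top [ 0.292 -0.007  0.994]
trip_base [(0.78, [285.0, 201.0], [0.528, -0.005]), (0.36, [315.0, 180.0], [0.58, -0.07]), (0.26, [286.0, 194.0], [0.544, -0.008])]
bar_mid [(0.58, [285.0, 195.0], [0.53, -0.005])]
bar_left_end [(0.7, [214.0, 205.0], [0.502, 0.145])]
bar_right_end [(0.92, [345.0, 224.0], [0.473, -0.135])]
bar_left_70 [(0.77, [252.0, 196.0], [0.526, 0.064]), (0.72, [266.0, 191.0], [0.536, 0.036]), (0.69, [348.0, 225.0], [0.471, -0.141])]
bar_right_70 [(0.91, [304.0, 201.0], [0.518, -0.046]), (0.64, [319.0, 202.0], [0.517, -0.078]), (0.24, [268.0, 194.0], [0.532, 0.031])]
bar_left_35 [(0.77, [252.0, 196.0], [0.526, 0.064]), (0.72, [266.0, 191.0], [0.536, 0.036]), (0.69, [348.0, 225.0], [0.471, -0.141])]
bar_right_35 [(0.91, [304.0, 201.0], [0.518, -0.046]), (0.64, [319.0, 202.0], [0.517, -0.078]), (0.24, [268.0, 194.0], [0.532, 0.031])]
junction_box [(0.84, [356.0, 237.0], [0.454, -0.164]), (0.61, [158.0, 232.0], [0.445, 0.269])]
end_foot [(0.46, [278.0, 183.0], [0.569, 0.011]), (0.43, [207.0, 214.0], [0.49, 0.165])]
clip_1 [(0.86, [242.0, 229.0], [0.46, 0.085]), (0.83, [317.
[... 1141 characters left out ...]
1.0, 297.0], [0.45, -0.163]), (0.55, [247.0, 177.0], [0.453, 0.266])]
end_foot [(0.53, [265.0, 196.0], [0.485, 0.172])]
clip_1 [(0.82, [259.0, 219.0], [0.459, 0.082]), (0.8, [249.0, 271.0], [0.418, -0.085])]
gauge_block []
bolt_1 [(0.56, [315.0, 230.0], [0.572, 0.015])]
spare_punch [(0.53, [327.0, 254.0], [0.577, -0.067])]
{'time_s': 1.5, 'joint_positions': [-1.158, 0.689, -0.195, 1.565, 0.157, 0.902, -0.215], 'dq': [0.001, 0.001, -0.001, 0.001, 0.0, -0.001, -0.001], 'tau': [-0.001, -53.955, -1.267, -15.888, 0.01, 0.002, -0.0], 'ee_pos': [0.231, 0.581, 0.25], 'tool_rot': [-0.585, -0.397, 0.397, 0.585], 'wrist_force': [-0.07, 0.067, 0.154], 'torque': [-0.016, -0.031, 0.019], 'opening': 0.086}
```

```bash
cat > b.py <<'E'
from h import *
from scipy.optimize import least_squares
from scipy.spatial.transform import Rotation as R
for cam,(x0,x1,y0,y1) in dict(top=(140,380,140,290),side=(180,400,140,360)).items():
    z=np.load(cam+"0.npz");im,D=z["im"],z["D"];P=cloud(cam,D)
    m=(D>0)&(P[...,2]>.037)&(P[...,2]<.047)&(P[...,0]>.42)&(P[...,0]<.6)&(abs(P[...,1])<.25)
    q=P[m]; 
    f=lambda p:np.hypot(q[:,0]-p[0],q[:,1]-p[1])-.25
    s=least_squares(f,[.28,0],loss="soft_l1",f_scale=.004)
    c=s.x;r=f(c);k=abs(r)<.013;th=np.arctan2(q[k,1]-c[1],q[k,0]-c[0])
    print(cam,m.sum(),"centre",c.round(4),"n",k.sum(),"res",r[k].std().round(4),"z",np.median(q[k,2]).round(4),"theta",np.percentile(th,[0,1,50,99,100]).round(3))
    cr=im[y0:y1,x0:x1,::-1].copy();sc=560/(y1-y0) if cam=="side" else 800/(x1-x0)
    cv2.imwrite(f"pics/{cam}_c.png",cv2.resize(cr,None,fx=sc,fy=sc,interpolation=cv2.INTER_CUBIC))
print(R.from_quat([-.585,-.397,.397,.585]).as_matrix().round(3))
E
python3 b.py
```

```text
top 1511 centre [0.2845 0.0245] n 1488 res 0.0065 z 0.0418 theta [-0.724 -0.714 -0.114  0.491  0.504]
side 1120 centre [0.2834 0.0182] n 1067 res 0.0066 z 0.0415 theta [-0.726 -0.719 -0.223  0.499  0.523]
[[ 0.369  0.    -0.929]
 [ 0.929  0.     0.369]
 [ 0.    -1.     0.   ]]
```

```bash
ls pics
```

```text
side0.png
side_c.png
top0.png
top_c.png
```

View pics/top_c.png

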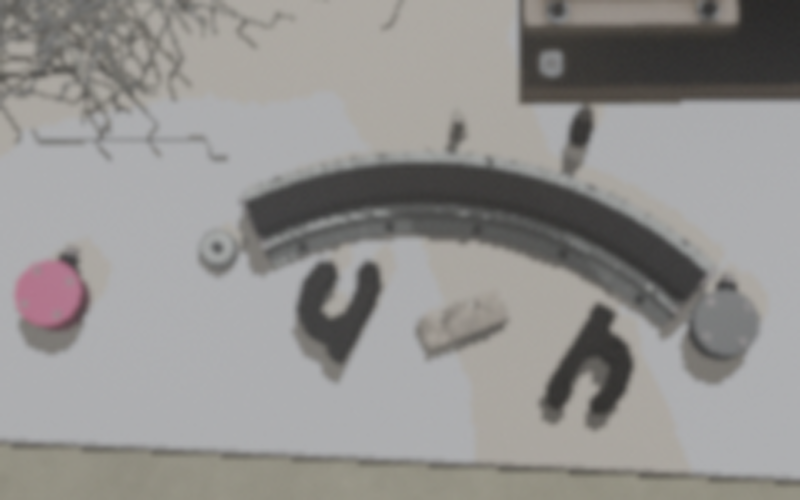

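View pics/side_c.png

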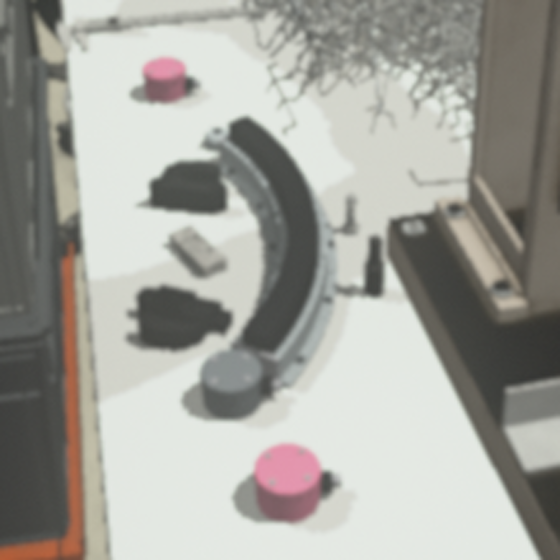

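```bash
cat > c.py <<'E'
from h import *
P=np.concatenate([cloud(c,np.load(c+"0.npz")["D"])[np.load(c+"0.npz")["D"]>0] for c in("top","side")])
a,b=np.array([.231,.581]),np.array([.486,-.126]);L=np.linalg.norm(b-a);u=(b-a)/L
for p,q in((a,b),):
    d=P[:,:2]-a;t=d@u;w=d@[-u[1],u[0]]
    for k in range(-1,9):
        m=(t>k*.1)&(t<k*.1+.1)&(abs(w)<.12)
        print(k,m.sum(),np.sort(P[m,2])[-5:].round(3) if m.any() else "")
m=(P[:,2]>.06)&(P[:,0]>.3)&(P[:,0]<.75)&(abs(P[:,1])<.35)
H,_,_=np.histogram2d(P[m,0],P[m,1],bins=[np.arange(.3,.76,.05),np.arange(-.35,.36,.05)]);print(H.astype(int))
c=np.array([.284,.0215])
for s in range(-130,131,10):
    t=-.109+s/250;print(s,(1000*(c+.25*np.array([np.cos(t),np.sin(t)]))).round(1))
print(status.observe()["time_s"])
E
python3 c.py
```

```text
-1 1572 [0.348 0.349 0.35  0.369 0.374]
0 5923 [0.378 0.378 0.378 0.378 0.378]
1 8061 [0.153 0.154 0.154 0.154 0.156]
2 7499 [0.112 0.113 0.113 0.113 0.113]
3 13598 [0.113 0.113 0.113 0.114 0.114]
4 5845 [0.018 0.018 0.02  0.02  0.027]
5 7417 [0.046 0.047 0.047 0.047 0.047]
6 8330 [0.046 0.046 0.046 0.046 0.046]
7 10549 [0.055 0.055 0.055 0.055 0.056]
8 11380 [0.044 0.044 0.044 0.044 0.045]
[[   0    0    0    0    0    0    0    0    0    0    0   58  162  159]
 [   0    0    0    0    0    0    0    0    0    0    0    0    0    0]
 [   0    0    0    0    0    0    0    0    0    0    0    0    0    0]
 [   0    0    0    0    0    0    0    0    0    0    0    0    0    0]
 [   0    0    0    0    0    0    0    0    0    0    0    0    0    1]
 [   0    0    0    0    0    0    0    0    0    0   80  122  306  390]
 [   0  245    0    0    5    0    6    0    7   41  212  563  684  724]
 [6706 8967 7940 8435 1967  278 6141    0   60  323  892 1047  665  742]
 [7649 2543  818  891 2589 1578 1391    6   70  363  945  961  682  445]]
-130 [ 486.2 -125.6]
-120 [ 491.9 -117.4]
-110 [ 497.3 -109. ]
-100 [ 502.3 -100.3]
-90 [507.  -91.5]
-80 [511.3 -82.5]
-70 [515.3 -73.3]
-60 [518.9 -64. ]
-50 [522.2 -54.5]
-40 [525.  -44.9]
-30 [527.5 -35.3]
-20 [529.5 -25.5]
-10 [531.2 -15.6]
0 [532.5  -5.7]
10 [533.4   4.3]
20 [533.9  14.3]
30 [534.   24.2]
40 [533.7  34.2]
50 [533.   44.2]
60 [531.9  54.2]
70 [530.4  64. ]
80 [528.5  73.9]
90 [526.2  83.6]
100 [523.5  93.2]
110 [520.4 102.7]
120 [517.  112.1]
130 [513.2 121.4]
1.5
```

```bash
cat > d.py <<'E'
from h import *
P=np.concatenate([cloud(c,np.load(c+"0.npz")["D"])[np.load(c+"0.npz")["D"]>0] for c in("top","side")])
for x,y in((.486,-.126),(.533,-.006),(.517,.112)):
    for z0 in(.06,.1,.15):
        q=P[P[:,2]>z0];d=np.hypot(q[:,0]-x,q[:,1]-y);i=np.argsort(d)[:200:50];print((x,y),z0,d[i].round(3),q[i].round(3).tolist())
E
python3 d.py
```

```text
(0.486, -0.126) 0.06 [0.162 0.178 0.178 0.178] [[0.647, -0.146, 0.06], [0.662, -0.15, 0.229], [0.663, -0.146, 0.149], [0.663, -0.151, 0.098]]
(0.486, -0.126) 0.1 [0.177 0.178 0.178 0.178] [[0.661, -0.15, 0.482], [0.662, -0.15, 0.212], [0.663, -0.147, 0.457], [0.663, -0.146, 0.297]]
(0.486, -0.126) 0.15 [0.177 0.178 0.178 0.178] [[0.661, -0.15, 0.482], [0.663, -0.146, 0.422], [0.663, -0.15, 0.472], [0.663, -0.146, 0.48]]
(0.533, -0.006) 0.06 [0.117 0.13  0.13  0.13 ] [[0.643, -0.045, 0.06], [0.66, -0.032, 0.444], [0.659, -0.035, 0.449], [0.659, -0.036, 0.186]]
(0.533, -0.006) 0.1 [0.129 0.13  0.13  0.13 ] [[0.658, -0.036, 0.343], [0.66, -0.032, 0.362], [0.659, -0.039, 0.185], [0.659, -0.036, 0.353]]
(0.533, -0.006) 0.15 [0.129 0.13  0.13  0.13 ] [[0.658, -0.036, 0.343], [0.659, -0.035, 0.38], [0.659, -0.036, 0.336], [0.659, -0.037, 0.413]]
(0.517, 0.112) 0.06 [0.092 0.104 0.117 0.124] [[0.577, 0.181, 0.077], [0.581, 0.194, 0.091], [0.634, 0.108, 0.098], [0.619, 0.183, 0.102]]
(0.517, 0.112) 0.1 [0.109 0.135 0.145 0.152] [[0.608, 0.172, 0.102], [0.633, 0.18, 0.133], [0.659, 0.142, 0.102], [0.667, 0.093, 0.117]]
(0.517, 0.112) 0.15 [0.16  0.18  0.194 0.201] [[0.663, 0.176, 0.167], [0.684, 0.179, 0.166], [0.703, 0.167, 0.155], [0.713, 0.16, 0.162]]
```

step_arm(increments=[0,0,0,10,-32,0,0,0,0,0,14,-37,0,0,0,0,0,14,-37,0,0,0,0,0,14,-37,0,0,0,0,0,14,-37,0,0,0,0,0,14,-37,0,0,0,0,0,14,-37,0,0,0,0,0,14,-37,0,0], force=30)

```text
time_s: 2.17
ee_pos: [0.3395, 0.2881, 0.2506]
tool_rot: [-0.585, -0.397, 0.397, 0.585]
wrist_force: [0.4, -0.0, -0.0]
opening: 0.0001
```

step_arm(increments=[0,0,0,14,-38,0,0,0,0,0,14,-38,0,0,0,0,0,14,-38,0,0,0,0,0,14,-38,0,0,0,0,0,14,-38,0,0,0,0,0,14,-38,0,0,0,0,0,14,-38,0,0,0,0,0,14,-38,0,0])

```text
time_s: 2.83
ee_pos: [0.4517, -0.0163, 0.2506]
tool_rot: [0.585, 0.397, -0.397, -0.585]
wrist_force: [0.0, 0.8, 0.8]
opening: 0.0002
```

```bash
python3 -c "
from h import *
s=status.observe();print(s['joint_positions'],s['ee_pos'],s['tool_rot'])"
```

```text
[ 0.12196914  0.47702938 -0.27895401  2.06322279  0.21689477  0.62762953
  0.88833132] [ 0.45166317 -0.01631134  0.25059828] [ 0.58532222  0.39717247 -0.39663361 -0.58509291]
```

step_arm(increments=[0,0,0,10,-32,0,0,0,0,0,10,-32,-10,0,0,0,0,8,-26,-20,0,0,0,0,6,-20,-30,0,0,0,0,0,0,-35,0,0,0,0,0,0,-30,0,0,0,0,0,0,-20,0,0,0,0,0,0,0,0])

```text
time_s: 3.5
ee_pos: [0.483, -0.1239, 0.102]
tool_rot: [-0.584, -0.395, 0.399, 0.587]
wrist_force: [-1.1, 0.6, 0.5]
opening: -0.0002
```

```bash
python3 -c "
from h import *
s=status.observe();print(s['time_s'],s['joint_positions'],s['ee_pos'],s['wrist_force'])
im,D=read_camera('side');im=im[200:340,190:390,::-1]
cv2.imwrite('pics/s1.png',cv2.resize(im,None,fx=4,fy=4,interpolation=cv2.INTER_CUBIC))
im,D=read_camera('top');im=im[140:290,240:420,::-1]
cv2.imwrite('pics/t1.png',cv2.resize(im,None,fx=4,fy=4,interpolation=cv2.INTER_CUBIC))"
```

```text
3.5 [ 0.25641712  0.78372049 -0.15973212  2.05582721  0.34917244  0.33387863
  1.00310635] [ 0.48302793 -0.12389615  0.10200355] [-1.12035696  0.64975005  0.53344776]
```

View pics/s1.png

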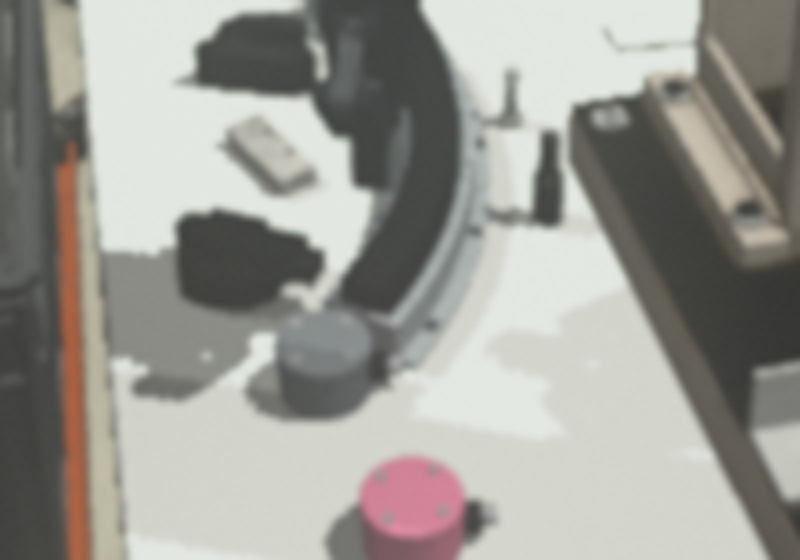

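```bash
python3 -c "
from h import *
print(atz('side',(282.5,246),.083), atz('side',(282.5,246),.042))
from h import *
im,D=read_camera('side');P=cloud('side',D);m=(D>0)&(abs(P[...,0]-.483)<.04)&(abs(P[...,1]+.124)<.04)&(P[...,2]>.06)&(P[...,2]<.1)
q=P[m];print(len(q),q.min(0),q.max(0));print(status.observe()['joint_positions'])"
```

```text
[ 0.47971143 -0.12567786  0.083     ] [ 0.48702863 -0.07534306  0.042     ]
60 [ 0.47332374 -0.14022823  0.08560871] [ 0.49775663 -0.12222809  0.09991453]
[ 0.25756019  0.77596381 -0.16176062  2.05307742  0.34834296  0.33655724
  1.00368265]
```

step_arm(increments=[0,0,0,0,0,-15,0,0,0,0,0,0,-15,0,0,0,0,0,0,-8,0,0,0,0,0,0,0,0,0,0,0,0,0,0,0])

```text
time_s: 4.07
ee_pos: [0.4856, -0.1243, 0.0682]
tool_rot: [0.585, 0.397, -0.397, -0.585]
wrist_force: [-0.3, -0.6, -0.3]
opening: 0.0001
```

```bash
cat > o.py <<'E'
from h import *
s=status.observe();print(s['time_s'],*[np.round(s[k],4).tolist() for k in('ee_pos','wrist_force','joint_positions','dq')])
E
python3 o.py
```

```text
4.0667 [0.4856, -0.1243, 0.0682] [-0.2917, -0.609, -0.3004] [0.2298, 0.8482, -0.117, 2.0671, 0.3701, 0.2444, 0.9844] [0.0029, -0.0106, -0.0025, -0.0016, -0.0001, -0.0002, -0.0009]
```

step_arm(increments=[0,0,0,0,-1,-5,0,0,0,0,0,0,-4,0,0,0,0,0,0,-3,0,0,0,0,0,0,0,0,0,0,0,0,0,0,0,0,0,0,0,0,0,0])

```text
time_s: 4.57
ee_pos: [0.486, -0.1257, 0.0557]
tool_rot: [0.586, 0.397, -0.396, -0.585]
wrist_force: [2.1, -1.3, 4.1]
opening: -0.0002
```

```bash
python3 o.py
python3 - <<'E'
from h import *
im,D=read_camera('side');P=cloud('side',D)
c=np.array([.284,.0215]);r=np.hypot(P[...,0]-c[0],P[...,1]-c[1]);t=np.arctan2(P[...,1]-c[1],P[...,0]-c[0])
D0=np.load('side0.npz')['D'];P0=cloud('side',D0);m=(D>0)&(abs(r-.25)<.007)&(t>.0)&(t<.45)&(P[...,2]>.02)&(P[...,2]<.05)
print(m.sum(),np.median(P[m][:,2]),np.median(P0[m][:,2]))
E
```

```text
4.5667 [0.486, -0.1257, 0.0557] [2.1055, -1.3434, 4.0559] [0.2234, 0.8728, -0.1026, 2.0684, 0.3762, 0.2156, 0.9809] [0.0017, -0.0005, -0.0001, 0.0009, 0.0009, -0.0021, -0.0002]
0 nan nan
  return _methods._mean(a, axis=axis, dtype=dtype,
  ret = ret.dtype.type(ret / rcount)
```

step_arm(increments=[0,0,0,5.5,8,0,0,0,0,0,5.5,8.5,0,0,0,0,0,5,8.5,0,0,0,0,0,4.5,9,0,0])

```text
time_s: 4.95
ee_pos: [0.5055, -0.0902, 0.0552]
tool_rot: [-0.585, -0.397, 0.397, 0.585]
wrist_force: [-1.8, -3.7, 4.9]
opening: 0.0004
```

```bash
python3 o.py
```

```text
4.95 [0.5055, -0.0902, 0.0552] [-1.7979, -3.6789, 4.8964] [0.1522, 0.8792, -0.1084, 2.0313, 0.3447, 0.2494, 0.9404] [-0.225, 0.015, -0.0071, -0.101, -0.0883, 0.0758, -0.126]
```

step_arm(increments=[0,0,0,4.5,9,0.5,0,0,0,0,4,9,0,0,0,0,0,4,9.5,0,0,0,0,0,3.5,9.5,0,0,0,0,0,3,9.5,0,0,0,0,0,2.5,9.5,0,0,0,0,0,2,10,0,0,0,0,0,2,10,0,0])

```text
time_s: 5.62
ee_pos: [0.5313, -0.0143, 0.0558]
tool_rot: [0.585, 0.397, -0.397, -0.585]
wrist_force: [-0.7, -3.3, 3.9]
opening: -0.0003
```

```bash
python3 o.py
```

```text
5.6167 [0.5313, -0.0143, 0.0558] [-0.6529, -3.3086, 3.8815] [0.003, 0.8868, -0.105, 1.9791, 0.2881, 0.2896, 0.8519] [-0.2363, 0.0103, 0.0146, -0.0577, -0.0813, 0.043, -0.1398]
```

step_arm(increments=[0,0,0,1,10,0,0,0,0,0,1,10,0,0,0,0,0,0.5,10,0,0,0,0,0,0,10,0,0,0,0,0,-0.5,10,0,0,0,0,0,-0.5,10,0,0,0,0,0,-1,10,0,0,0,0,0,-1.5,10,0,0])

```text
time_s: 6.28
ee_pos: [0.5301, 0.0657, 0.0559]
tool_rot: [0.585, 0.397, -0.397, -0.585]
wrist_force: [0.1, -2.4, 3.7]
opening: -0.0
```

```bash
python3 o.py
```

```text
6.2833 [0.5301, 0.0657, 0.0559] [0.059, -2.4379, 3.7093] [-0.1578, 0.8879, -0.0868, 1.9719, 0.2365, 0.2909, 0.7525] [-0.2476, -0.0031, 0.0329, 0.0164, -0.0768, -0.0213, -0.1529]
```

step_arm(increments=[0,0,0,-2,10,0,0,0,0,0,-2.5,10,0,0,0,0,0,-2.5,9.5,0,0,0,0,0,-3,9.5,0,0,0,0,0,-3.5,9.5,0,0,0,0,0,-1.5,4,0,0,0,0,0,0,0,0,0,0,0,0,0,0,0,0])

```text
time_s: 6.95
ee_pos: [0.5144, 0.1195, 0.0558]
tool_rot: [-0.584, -0.398, 0.397, 0.586]
wrist_force: [-1.5, 2.8, 4.5]
opening: 0.0003
```

```bash
python3 o.py
python3 - <<'E'
from h import *
im,D=read_camera('top');im2,_=read_camera('side')
cv2.imwrite('pics/e.png',np.hstack([cv2.resize(im[140:290,140:380,::-1],(400,250)),cv2.resize(im2[140:360,180:400,::-1],(250,250))]))
for cam in('top','side'):print(cam,[(x['p'],x['xy'],atz(cam,x['xy'],0)) for x in landmark_of('end_foot',cam)[:2]])
E
```

```text
6.95 [0.5144, 0.1195, 0.0558] [-1.5137, 2.7894, 4.4721] [-0.2702, 0.8849, -0.0732, 1.9901, 0.2017, 0.273, 0.6834] [0.0116, 0.0019, 0.0013, -0.0009, 0.0039, 0.0025, 0.0022]
top [(0.61, [312.5, 181.9], array([ 0.57415392, -0.0654976 ,  0.        ]))]
side [(0.45, [265.8, 198.6], array([0.48547722, 0.15863671, 0.        ]))]
```

View pics/e.png

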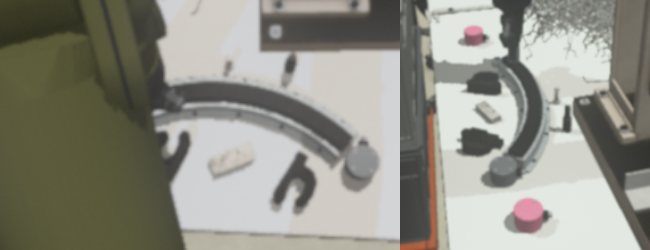

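The tips sit on the bar near its left end, about 57 mm from the foot, at 4.5 N (about 5 mm down). Now I lift off straight up.

step_arm(increments=[0,0,0,0,0,5,0,0,0,0,0,0,10,0,0,0,0,0,0,20,0,0,0,0,0,0,30,0,0,0,0,0,0,30,0,0,0,0,0,0,30,0,0,0,0,0,0,0,0,0,0,0,0,0,0,0])

```text
time_s: 7.82
ee_pos: [0.5161, 0.1162, 0.1828]
tool_rot: [0.586, 0.397, -0.395, -0.585]
wrist_force: [-0.2, 0.0, -0.4]
opening: 0.0001
```

```bash
python3 o.py
python3 - <<'E'
from h import *
im,D=read_camera('side');z=np.load('side0.npz');P,P0=cloud('side',D),cloud('side',z['D'])
for n,Q in(('now',P),('start',P0)):
    r=np.hypot(Q[...,0]-.284,Q[...,1]-.0215);t=np.arctan2(Q[...,1]-.0215,Q[...,0]-.284)
    m=(abs(r-.25)<.007)&(t>-.65)&(t<0.1)&(Q[...,2]>.02)&(Q[...,2]<.06);print(n,m.sum(),np.median(Q[m][:,2]).round(4))
cv2.imwrite('pics/f.png',cv2.resize(im[140:360,180:400,::-1],(560,560)))
E
```

```text
7.8167 [0.5161, 0.1162, 0.1828] [-0.2344, 0.0316, -0.3557] [-0.2253, 0.6622, -0.1365, 1.927, 0.1605, 0.5592, 0.7209] [-0.0084, 0.0508, 0.0023, 0.0319, 0.001, -0.0136, -0.0019]
now 415 0.0416
start 413 0.0416
```

View pics/f.png

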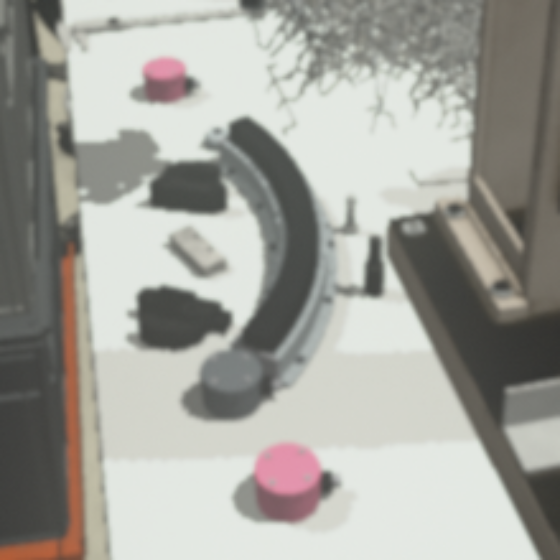

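```bash
python3 -c "
from h import *
print(robot.finish_job())"
```

```text
the job is handed in; nothing more can be done
None
```

I finished the stroke and handed the job in at about 8 s of the 48 s; handing in reports no verdict. With the fingers shut, I pressed the bar down about 22 mm in from the end beside the grey junction box (the right end). I then swept along the arc to about 55–60 mm from the low foot and lifted straight off.

- **Stroke:** The vertical force was 3.7–4.9 N at every reading along the way. By the given spring figures that is about 4–6 mm of travel, clear of both springing up and bottoming. The tool height stayed within 0.7 mm at those readings. I did not log force or depth continuously between them.
- **After lift-off:** The side camera put the bar top at 41.6 mm, the same as at the start. The wrist force was within noise of zero, with the tool at 183 mm. In the last picture the clips, gauge block, bolt and punch looked where they had been; I did not measure their positions.
- **Checks that failed or disagreed:**
  - An extra depth-camera check of how far the bar was down while pressed found no usable points.
  - With the arm over the foot, the network's look in the top camera picked the wrong thing. The side camera put the foot about 13 mm closer than the first measurement; both are within the 80 mm limit.
  - The two cameras differed by up to about 6 mm in y on where the arc lies, so I used their mean.

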